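# Shim the sagging hot plate level

## Robot

A 7-joint arm with a two-finger parallel gripper is mounted at the origin on the work surface. World frame = base frame: x ahead of the robot, y to its left, z up, the work surface at z = 0. Lengths are in m, angles in rad, forces in N, time in s.
With the tool pointing down it reaches from about 0.375 to 0.925 m from the base axis. Payload 3.1 kg.
Tool frame: the origin (TCP) lies at the very end of the fingers, on their centre line; the grasp point (between the pads) lies 19 mm behind it; z points along the fingers, y is the direction in which the jaws open and shut (so a half turn about z gives the same grasp; the last joint's range is limited). The gripper opens to 85 mm and grips with 20 to 120 N. Pads are 22 mm wide; open, the fingers measure 114 mm over their backs; the gripper's body (76 mm by 85 mm) begins 54 mm behind the grasp point. The pads swing forward as they close: fully open they stand 13 mm farther back than shut.
Start: joints at [-1.255, 0.383, 0.044, 1.598, -0.018, 1.161, -0.05], TCP at [0.261, 0.595, 0.231] pointing down, gripper open.
Joint ranges: [-2.61, 2.61], [-0.41, 2.15], [-1.48, 1.57], [0, 2.5], [-1.57, 4.71], [0.05, 1.97], [-2.85, 2.85]. Speed limits (rad/s): [2.79, 2.79, 3.14, 3.14, 3.14, 3.14, 3.14].

## Interface

Orientations are given as [roll, pitch, yaw] about the fixed x, y, z axes, in that order (R = Rz(yaw) Ry(pitch) Rx(roll)).
In Python, from station import env gives the robot as it stands. Calls block until the motion is done:
- env.move_pose(position, orientation): joint-space move of the TCP to a pose.
- env.move_straight(position, max_speed=0.15, attitude=None, until_force=None): straight line of the TCP; attitude=None keeps the orientation; max_speed is the mean speed in m/s. With until_force (N) it stops when the force on the tool has changed by that much, and returns True; else False.
- env.move_joints(angles): joint-space move.
- env.release() and env.grab(newtons=None): open the fingers fully, or close them until they stop; newtons is the grip in N (None keeps the last).
- env.dwell(seconds).
- env.ik(position, orientation): joint angles nearest the present ones, or None.
- env.camera(name): name is "scene" or "top" or "wrist"; returns (picture, depth): 384x512x3 uint8, red, green, blue; 384x512 float32, m along the optical axis (not along the pixel's ray), 0 where there is no reading.
- env.calibration(name): a dict with "camera_matrix" (3x3 intrinsics, pixels), "position" and "attitude" of the camera in the world; the wrist camera has in their place "tool_from_camera" (4x4, takes a point from camera to tool coordinates, whose origin is the TCP and whose axes are the flange's). Camera axes: x right, y down, z forward; pixel columns grow to the right and rows downward; lengths in m; the calibration is good to about 2 mm. The wrist camera is an equidistant fisheye: a pixel r from the principal point sees the ray r / f radians off the axis. A picture is of the moment at which its call begins: read the wrist's pose just before it. calibration takes no time and is no camera call.
A pose or a line that the arm cannot do raises env.Unreachable and nothing moves.
- env.finish_job(): hands the job in, once; it reports no verdict.
Readings, each from a call of its own:
- env.get_t(): time.
- env.get_qpos(): joint angles.
- env.get_joint_vel(): joint speeds.
- env.get_effort(): joint torques, N m.
- env.get_tool_pos(): TCP position.
- env.get_eef_rot(): TCP orientation.
- env.get_contact_force(): force on the tool from outside, world axes, zero at the start.
- env.get_wrist_torque(): the same for the moment, N m.
- env.get_opening(): finger opening in m.
Only numpy, scipy, OpenCV 4.12 (cv2) and the standard library are available. Lean on these libraries where they do the work, as an engineer would, in place of code of your own. Each camera call takes 0.05 s, during which the arm holds its last target. There are 200 camera calls.

## Task

The soldering hot plate sags at the front because its front foot is worn. Lever the front up with the red-handled pry bar over its steel block and park the handle under the holdfast's pad, then slide the 6 mm brass shim (blue knob) in under the front foot until you feel its stop rib touch the foot, without pushing hard. Finally let the plate down gently onto the shim, draw the bar out and lay it down; do not touch the hot plate by hand, do not shove it out of its place, and leave the other things on the bench alone.

Things in the scene. Friction and masses are not known exactly. Their poses are not given: they have to be found in the camera images.
- hotplate: Heavy loose bench hot plate (about 4.5 kg; do not touch): cream box 200 (x) x 210 mm, 116 mm high, dark panel on its front, aluminium slab on top, on a 3 mm mat. Origin: centre, at the height of the rear feet's soles. x points front to rear, z up; front face x = -100, flat underside z = +26. It first leans forward 0.042 rad; the 6 mm shim under the front foot makes it level.
- edge (a point): Middle of the lower front edge of the hot plate's box (hot plate frame x -100, y 0, z +26). Before levering it is about 22 mm above the bench, level 29 mm; when the bar is parked about 35 mm.
- rear (a point): Midway between the soles of the two rear feet (hot plate frame x +78, y 0, z 0; the feet are at y = +-88); stays put while the front is lifted.
- block: Loose steel fulcrum block, 24 (x) x 70 (y) mm, 16.5 mm high, with a rounded ridge of 7 mm radius along its y axis, on the mat in front of the hot plate, 60 mm to one side (hot plate -y) of the front foot's line. Origin: centre of its underside.
- bar: Pry bar, 0.34 kg, 260 mm long, steel, red handle 26 mm wide (y), 24 tall. It lies over the block, claw under the hot plate, handle raised, clear of the holdfast. Origin: underside of the blade, in the heel notch on the block's ridge (2.5 mm lips 9.5 mm to either side keep it there). x points to the claw, z up; the handle runs from x -83 to -215, rising 6 degrees towards its end.
- bar_grip (a point): Good place to grip: centre of the handle's section, 110 mm behind the notch (bar frame x -110, y 0, z +16.5). About 8 to 17 N down here lifts the plate and holds it up; if let go unparked, the load throws the handle up.
- bar_end (a point): Centre of the handle's section near its rear end (bar frame x -190, y 0, z +25); the handle's top is 12 mm above it. This part goes under the pad.
- bar_claw (a point): Top of the turned-up claw (bar frame x +42, y 0, z +14); blade 24 mm wide, 6 mm thick.
- holdfast: Fixed black bench holdfast: a post 18 mm thick at y = -66 and an arm, 84 mm high, that reaches over to a pad. Origin: on the bench under the pad. Its y axis points from the post to the pad's open side (+y); the bar starts beyond that open side.
- pad (a point): Centre of the pad's flat underside, 53 mm above the bench; the pad is 34 (x) x 30 (y) mm, 12 mm thick. The handle must be pressed a few mm lower than this, swung sideways under the pad, and let up against it.
- shim: The shim to use: brass strip 160 (x) x 36 (y) x 6 mm, 0.22 kg, lying flat. Origin: centre of its underside. The tongue is the +x end (tip at x = +80); a stop rib 8 mm high crosses it at x +40 to +46, and a blue knob 22 (x) x 20 (y) x 32 mm stands at x = -65.
- shim_stop (a point): Front face of the shim's stop rib, at the strip's top (shim frame x +46, y 0, z +6): the face that must meet the front foot, 15 mm ahead of the foot's centre.
- shim_knob (a point): Grip point in the blue knob (shim frame x -65, y 0, z +24); the knob's top is at z +38.
- thinshim: Not the one to use: a look-alike of the shim in aluminium, only 3 mm thick, with a yellow knob (flat strip 160 x 36 mm; origin: centre of its underside). Bystander.
- screwdriver: Yellow-handled screwdriver 190 mm long, lying flat. Bystander.
- caliper: Digital caliper 230 mm long, lying flat; origin near the middle of its beam. Bystander.
- cutters: Wire cutters with blue handles, 120 mm long, lying flat. Bystander.
- panels: Small stack of coloured panels 100 x 75 x 8 mm. Bystander.
- cell: Yellow battery cell, 18 mm diameter, 65 mm long, lying. Bystander.
- reel: Reel of solder wire, 62 mm diameter, 50 mm tall, upright. Bystander.
- slot (a point): Middle of the keyhole slot in the underside that carries the single rubber front foot (hot plate frame x -68, y 0, z +26). The foot is 30 mm in diameter and worn to 20 mm tall; its centre is anywhere from 11 mm ahead of this point to 11 mm behind it, on y = 0. This is not measured: the shim's rib must find it by touch.
Things that resemble listed ones, but are neither listed nor needed, are in the scene too. Several things have the shape of the holdfast; the one meant has the colours described above.

How it is judged:
On the way, in this order (a step that is already met when the one before it is completed fails the run):
1. the hot plate's front is levered up off the mat (lower front edge above 31 mm) and the bar stays parked under the holdfast's pad with the hand off it (height (world z) of edge above 0.031 m and contact force between bar and holdfast above 0.5 N and contact force between the fingers and bar below 0.1 N), for 0.3 s.
2. with the plate still propped, the brass shim lies under it in line with the front foot and its stop rib touches the foot (height (world z) of edge above 0.031 m and contact force between bar and holdfast above 0.5 N and x of shim_stop in the frame of hotplate between -0.098 and -0.068 m and y of shim_stop in the frame of hotplate between -0.012 and 0.012 m and angle between the x axis of shim and the x axis of hotplate, either way round below 0.2 rad and contact force between shim and hotplate above 1 N), for 0.1 s.
At the end, for the whole second after the job is handed in: Hot plate level within 0.012 rad, within 15 mm of its place, its front foot on the brass shim (over 5 N), rib at the foot (66 to 100 mm ahead of the plate's centre, within 12 mm sideways and 0.2 rad of its line); bar's claw 5 mm or more clear in front, not touching the plate; all still (angle between hotplate's own z axis and vertical below 0.012 rad and contact force between shim and hotplate above 5 N and x of shim_stop in the frame of hotplate between -0.1 and -0.066 m and y of shim_stop in the frame of hotplate between -0.012 and 0.012 m and angle between the x axis of shim and the x axis of hotplate, either way round below 0.2 rad and distance of rear from where it was at the start of the episode below 0.015 m and contact force between bar and hotplate below 0.2 N and x of bar_claw in the frame of hotplate below -0.105 m and linear speed of each of bar, hotplate, shim below 0.02 m/s).
It fails at once if the shim is pushed against the propped hot plate (lower front edge above 32.5 mm) with more than 13 N (height (world z) of edge above 0.0325 m and contact force between shim and hotplate above 13 N).
It fails at once if the hot plate's front is dropped or jerked (turning faster than 0.8 rad/s) (angular speed of hotplate above 0.8 rad/s).
It fails at once if the hot plate is shoved or dragged more than 20 mm out of its place (distance of rear from where it was at the start of the episode above 0.02 m).
It fails at once if the robot touches the hot plate (more than 2 N) (contact force between any of the fingers, the arm and hotplate above 2 N).
It fails at once if a bystander is moved more than 30 mm (distance of any of thinshim, screwdriver, caliper, cutters, panels, cell, reel from where it was at the start of the episode above 0.03 m).
It also fails if it takes over 72 s, if anything falls off the work surface, if the arm or the gripper's body presses on something with over 40 N, if the wrist force passes 120 N, or if a joint passes its speed limit or range.

## Working session

There is one attempt and no reset: what is moved stays moved. The work goes in short steps, each a Python script; the robot and the scene stay as the last script left them, time stands still between calls to the robot, and variables do not carry over. Pictures are saved under pics/ and viewed, about 8 in all and at most 12, crops included, and the job is handed in when it is done.

```bash
mkdir -p pics; ls; cat > h.py <<'E'
import numpy as np, cv2
from scipy.spatial.transform import Rotation as R
from station import env
def snap(n,f):
    p,d=env.camera(n); cv2.imwrite('pics/'+f+'.png',p[:,:,::-1]); np.savez('pics/'+f+'.npz',p=p,d=d); return p,d
def Rm(a):
    a=np.array(a,float); return a if a.shape==(3,3) else R.from_euler('xyz',a).as_matrix()
def cloud(n,d):
    c=env.calibration(n);K=np.array(c['camera_matrix']);h,w=d.shape
    u,v=np.meshgrid(np.arange(w),np.arange(h))
    P=np.stack([(u-K[0,2])/K[0,0]*d,(v-K[1,2])/K[1,1]*d,d],-1)
    return P@Rm(c['attitude']).T+np.array(c['position'])
E
python3 - <<'E'
from h import *
for n in('top','scene'):
    p,d=snap(n,n); print(n,env.calibration(n)); np.save('pics/'+n+'_c.npy',cloud(n,d))
a=cv2.imread('pics/top.png');cv2.imwrite('pics/top_b.png',cv2.resize(a,(800,600),interpolation=cv2.INTER_CUBIC))
print(env.get_t(),env.get_eef_rot(),env.get_contact_force())
E
```

```text
pics
top {'camera_matrix': array([[374.74503461,   0.        , 259.38295385],
       [  0.        , 374.74503461, 189.73236181],
       [  0.        ,   0.        ,   1.        ]]), 'position': array([0.45813905, 0.02283158, 1.08035833]), 'attitude': array([-3.0961868 , -0.00750057, -1.546701  ])}
scene {'camera_matrix': array([[360.43642252,   0.        , 259.66340465],
       [  0.        , 360.43642252, 193.6886331 ],
       [  0.        ,   0.        ,   1.        ]]), 'position': array([1.11347037, 0.67398269, 0.93209278]), 'attitude': array([-2.32640392e+00,  1.79922173e-03,  2.40767618e+00])}
0.1 [-3.13914344e+00  1.20791480e-04  2.72786478e+00] [ 0.8380058   0.3604532  -0.07144771]
```

View pics/top_b.png

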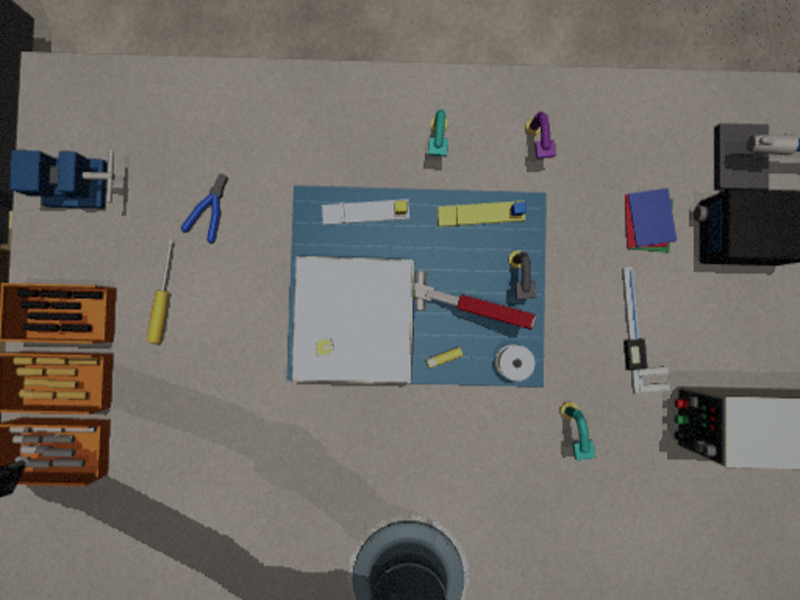

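View pics/scene.png

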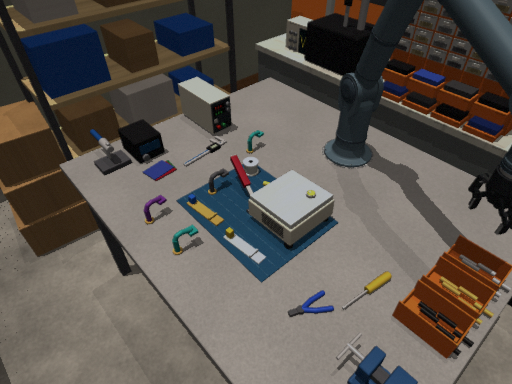

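Top view (800x600): plate's cream top at (353,320), front facing right (world −y). The bar runs from (420,290) to (535,320), with the black holdfast at (520,275). The brass shim is at (482,214) with its blue knob at (518,210). Reel at (516,363), cell at (445,357).

```bash
python3 - <<'E'
from h import *
z=np.load('pics/top.npz');p=z['p'];C=np.load('pics/top_c.npy')
hsv=cv2.cvtColor(p,cv2.COLOR_RGB2HSV).astype(int);s=.64
def box(x0,y0,x1,y1):
    m=np.zeros(p.shape[:2],bool);m[int(y0*s):int(y1*s),int(x0*s):int(x1*s)]=1;return m
def rect(n,m,pct=50):
    P=C[m];r=cv2.minAreaRect((P[:,:2]*1000).astype(np.float32));print(n,m.sum(),'rect',np.round(r[0],1),np.round(r[1],1),round(r[2],1),'z',np.round(np.percentile(P[:,2],[5,50,95])*1000,1),'mean',np.round(P.mean(0)*1000,1));return P
H,S,V=[hsv[...,i] for i in range(3)]
b=box(280,245,425,395);rect('plate top',b&(C[...,2]>.10))
P=C[b&(C[...,2]>.11)];c=P.mean(0);A=np.c_[P[:,:2]-c[:2],np.ones(len(P))];print('plane',np.linalg.lstsq(A,P[:,2],rcond=None)[0],c)
red=((H<8)|(H>172))&(S>130)
P=rect('handle',box(440,280,550,340)&red)
print('handle ends');d=P[:,1];
for lo,hi in((0,.15),(.4,.6),(.85,1)):
    q=P[(d>=np.quantile(d,lo))&(d<=np.quantile(d,hi))];print(np.round(q.mean(0)*1000,1),np.round(np.percentile(q[:,2],[10,50,90])*1000,1))
b=box(430,195,535,235)
rect('shim strip',b&(H>18)&(H<34)&(S>90)&(C[...,2]<.02));rect('shim all',b&(C[...,2]>.006))
rect('rib',b&(C[...,2]>.0125)&(C[...,2]<.03))
rect('knob top',b&(C[...,2]>.03));rect('knobblue',b&(H>100)&(H<125)&(S>150)&(C[...,2]>.02))
b=box(500,240,545,305);rect('hold >.06',b&(C[...,2]>.062));rect('hold pad',box(510,277,545,305)&(C[...,2]>.058)&(S<110));rect('post',box(500,240,530,268)&(H>18)&(H<34)&(S>100))
b=box(408,262,432,320);rect('block',b&(C[...,2]>.008)&(C[...,2]<.06))
rect('mat',box(440,240,490,260));rect('reel',box(490,340,540,385)&(C[...,2]>.03));rect('cell',box(420,340,470,375)&(H>18)&(H<34)&(S>100))
rect('tealpost',box(555,395,600,465)&(C[...,2]>.05))
big=p[int(230*s):int(400*s),int(390*s):int(560*s)]
cv2.imwrite('pics/crop1.png',cv2.resize(big[:,:,::-1],None,fx=6,fy=6,interpolation=cv2.INTER_CUBIC)[:600,:800])
for u,v in ((420,275),(420,290),(420,305),(435,292),(450,298),(465,305),(490,311),(530,320),(527,290),(527,280),(526,265)):
    print((u,v),np.round(C[int(v*s),int(u*s)]*1000,1))
E
```

```text
plate top 5793 rect [463.2 105.6] [194.4 207.5] 89.8 z [111.5 116.2 121.7] mean [462.7 103.4 123.1]
plane [-0.01201161 -0.14674221  0.12338576] [0.46271219 0.10390834 0.12338576]
handle 465 rect [483.3 -86.3] [218.1  51.3] 89.7 z [ 68.5  91.2 113.1] mean [ 482.2 -134.7   95.2]
handle ends
[ 470.  -183.9  111.1] [107.2 110.9 115.2]
[ 482.2 -135.9   91.1] [86.9 91.2 95.9]
[494.5 -81.7  98.8] [64.7 70.5 75.2]
shim strip 604 rect [ 664.7 -118.9] [ 35.9 158.3] 5.4 z [ 5.7  9.4 13.2] mean [ 662.7 -111.5    9.5]
shim all 792 rect [621.6 -65. ] [159.  335.3] 36.4 z [ 6.4  9.6 40.2] mean [ 664.2 -120.    14.9]
rib 63 rect [ 661.9 -119.5] [ 34.3 148.5] 1.9 z [12.7 16.2 23.5] mean [ 663.5 -110.2   16.7]
knob top 68 rect [573.8 -80.6] [ 25.9 309.3] 43.4 z [33.7 40.9 44.8] mean [ 664.8 -177.7   70.6]
knobblue 57 rect [ 669.7 -184.1] [16.5 21. ] 3.6 z [22.4 40.5 44.2] mean [ 668.4 -183.4   38.4]
hold >.06 244 rect [523.2 -87. ] [ 79.6 242.6] 12.5 z [63.3 73.1 83.5] mean [ 537.3 -185.7   93. ]
hold pad 161 rect [503.1 -91.5] [ 38.4 242.6] 12.5 z [62.  66.3 79.2] mean [ 524.  -189.6   74.6]
post 43 
[... 202 characters left out ...]
 81.5 221.5] 38.4 z [-0.2  3.3  6.5] mean [598.4 -88.9   5.8]
reel 406 rect [433.8 -99.3] [241.8  59.9] 64.8 z [50.6 53.3 56.9] mean [ 395.7 -178.6   66. ]
cell 100 rect [399.3 -56.7] [16.3 62.6] 22.2 z [15.  19.6 23.5] mean [401.8 -62.8  19.7]
tealpost 288 rect [ 367.3 -160.5] [402.9  71.3] 53.6 z [58.5 68.8 82.4] mean [ 271.5 -288.8   81. ]
(420, 275) [546.3  -7.5  17.8]
(420, 290) [520.1  -7.9  26.7]
(420, 305) [492.3  -8.8  17.4]
(435, 292) [517.  -35.1  44.2]
(450, 298) [506.1 -62.2  54.7]
(465, 305) [492.4 -85.3  71.5]
(490, 311) [ 482.3 -126.    89.4]
(530, 320) [ 470.4 -189.4  115.5]
(527, 290) [ 521.8 -191.9   76.3]
(527, 280) [ 537.8 -191.2   78.3]
(526, 265) [ 564.1 -187.1   82.9]
```

View pics/crop1.png

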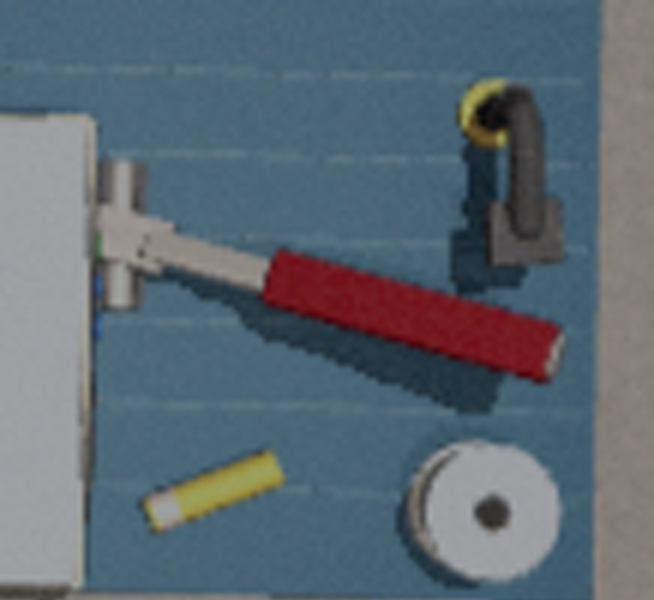

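Crop: the handle is at about 14° to the plate axis. The pad's square is at crop (527,232) and the shim is clear of other things. Now a robust refit of the numbers that matter.

```bash
python3 - <<'E'
from h import *
z=np.load('pics/top.npz');p=z['p'];d=z['d'];C=np.load('pics/top_c.npy')
hsv=cv2.cvtColor(p,cv2.COLOR_RGB2HSV).astype(int);s=.64
H,S,V=[hsv[...,i] for i in range(3)]
c=env.calibration('top');K=c['camera_matrix'];A=Rm(c['attitude']);o=c['position']
def box(x0,y0,x1,y1):
    m=np.zeros(p.shape[:2],bool);m[int(y0*s):int(y1*s),int(x0*s):int(x1*s)]=1;return m
def atz(uv,zz):
    r=np.c_[(uv[:,0]-K[0,2])/K[0,0],(uv[:,1]-K[1,2])/K[1,1],np.ones(len(uv))]@A.T
    return (o+r*((np.broadcast_to(zz,len(uv))-o[2])/r[:,2])[:,None])
def uvof(m): v,u=np.nonzero(m);return np.c_[u,v].astype(float)
def rect(n,m,zz):
    n_,l,st,_=cv2.connectedComponentsWithStats(m.astype(np.uint8));m=l==1+np.argmax(st[1:,4])
    P=atz(uvof(m),zz)*1000;r=cv2.minAreaRect(P[:,:2].astype(np.float32));print(n,m.sum(),np.round(r[0],1),np.round(r[1],1),round(r[2],1),'mean',np.round(P.mean(0),1));return m
red=((H<8)|(H>172))&(S>130)&box(440,280,550,340)
P=C[red];
# iterative line fit of handle: x,z as functions of y
y=P[:,1];ok=np.ones(len(P),bool)
for _ in range(6):
    fx=np.polyfit(y[ok],P[ok,0],1);fz=np.polyfit(y[ok],P[ok,2],1)
    ok=(abs(P[:,2]-np.polyval(fz,y))<.008)&(abs(P[:,0]-np.polyval(fx,y))<.02)
Q=P[ok];print('handle',ok.sum(),fx,fz,'x(-12)',np.polyval(fx,-.012),'yr',np.percentile(y[ok],[1,99]));r=cv2.minAreaRect((Q[:,:2]*1000).astype(np.float32));print(r)
zp=.119
m=rect('plate top z.119',box(280,245,425,395)&(V>100)&(S<40)&(abs(C[...,2]-.117)<.012),zp)
P=C[m];q=P-np.median(P,0);f,*_=np.linalg.lstsq(np.c_[q[:,:2],np.ones(len(q))],q[:,2],rcond=None);print('slope',f,np.median(P,0))
b=box(430,195,535,235)
rect('shim',b&(H>18)&(H<34)&(S>90)&(V>60)&(C[...,2]<.02),.009)
rect('knob',b&(H>100)&(H<125)&(S>170)&(abs(C[...,2]-.041)<.008),.041)
rect('pad',box(505,275,545,305)&(abs(C[...,2]-.065)<.009)&(S<110)&(H>=0),.065)
rect('arm',box(500,245,545,295)&(C[...,2]>.071)&(C[...,2]<.1),.08)
rect('postbase',box(500,240,530,268)&(H>18)&(H<34)&(S>100),.006)
b=box(408,262,432,320);rect('block',b&(abs(C[...,2]-.016)<.009)&(S<80),.018);rect('block+bar',b&(C[...,2]>.009)&(C[...,2]<.045)&(S<80),.018)
print(np.median(C[box(440,240,490,260)],0))
L=box(424,285,455,300)&(S<70);print('blade',L.sum());Q=C[L];
print(np.polyfit(Q[:,1],Q[:,0],1),np.polyfit(Q[:,1],Q[:,2],1),Q.mean(0))
E
```

```text
handle 452 [0.26186901 0.5180599 ] [-0.41030016  0.03570907] x(-12) 0.5149174759563436 yr [-0.19178652 -0.07645436]
((483.0617980957031, -134.31536865234375), (121.9968490600586, 24.39197540283203), 74.7449951171875)
plate top z.119 5634 [463.2 103.3] [189.5 199.1] 89.8 mean [463.4 102.7 119. ]
slope [4.77300861e-04 4.20839402e-02 5.90416364e-05] [0.46416904 0.10212807 0.11609657]
shim 604 [ 664.1 -118.6] [ 36. 159.] 5.4 mean [ 662.8 -111.6    9. ]
knob 14 [ 664.5 -180.1] [20.2 11.8] 57.4 mean [ 664.6 -180.9   41. ]
pad 128 [ 523.7 -191.5] [30.1 32.7] 0.9 mean [ 521.7 -191.    65. ]
arm 124 [ 551.1 -189.1] [59.5 15.9] 5.3 mean [ 551.6 -188.7   80. ]
postbase 43 [ 582.  -184.3] [26.  20.2] 1.4 mean [ 580.5 -182.4    6. ]
block 83 [539.2 -10.5] [37.  22.8] 1.3 mean [540.8  -9.5  18. ]
block+bar 218 [520.8 -13.8] [68.3 28.4] 1.3 mean [520.7 -12.2  18. ]
[ 0.59884241 -0.08822139  0.00328766]
blade 124
[0.22044771 0.52001388] [-0.50942607  0.0195342 ] [ 0.51200376 -0.03633569  0.03804455]
```

```bash
cat >> h.py <<'E'
N=np.array([.5155,-.0125,.0195]); G=np.array([-.112,0,.0185]); DEL=5.; SGN=1
def rad(d): return np.deg2rad(d)
def Rb(th,p):
    t,q=rad(th),rad(p)
    x=np.array([np.sin(t)*np.cos(q),np.cos(t)*np.cos(q),-np.sin(q)]);y=np.array([-np.cos(t),np.sin(t),0]);return np.c_[x,y,np.cross(x,y)]
def barpose(th,p,g=None,sgn=None,n=None,up=0):
    g=G if g is None else g; s=SGN if sgn is None else sgn; n=N if n is None else n
    pt=n+Rb(th,p)@g; B=Rb(th,p-DEL); zt=-B[:,2]; yt=s*B[:,1]; M=np.c_[np.cross(yt,zt),yt,zt]
    pos=pt+.019*zt; pos=pos-up*zt
    return pos, R.from_matrix(M).as_euler('xyz')
def down(x,y,z,jaw,s=1): # jaw: angle of jaw direction in world, deg
    yt=s*np.array([np.cos(rad(jaw)),np.sin(rad(jaw)),0]);zt=np.array([0,0,-1.]);M=np.c_[np.cross(yt,zt),yt,zt]
    return np.array([x,y,z]),R.from_matrix(M).as_euler('xyz')
def f(): return np.round(env.get_contact_force(),2)
E
python3 - <<'E'
from h import *
for s in(1,-1):
    for a in((15.6,14.7,.1),(15.6,14.7,0),(-3,14.7,0),(-3,-1,0),(-1,-1,.1)):
        q=env.ik(*barpose(a[1],a[0],sgn=s,up=a[2])); print(s,a,barpose(a[1],a[0],sgn=s,up=a[2])[0].round(3),None if q is None else np.round(q,2))
    for a in((.670,-.183,.05,95.4),(.463,-.16,.03,90),(.463,-.08,.02,90)):
        q=env.ik(*down(*a,s)); print(s,a,None if q is None else np.round(q,2))
E
```

```text
1 (15.6, 14.7, 0.1) [ 0.493 -0.098  0.147] [-0.35  0.23  0.39  2.03  0.11  0.94  2.85]
1 (15.6, 14.7, 0) [ 0.489 -0.115  0.049] [ 1.04  0.81 -1.25  2.03  1.04  1.19  2.15]
1 (-3, 14.7, 0) [ 0.488 -0.119  0.013] [-0.76  1.13  1.36  2.13 -1.36  1.29 -2.11]
1 (-3, -1, 0) [ 0.517 -0.123  0.013] [-0.73  1.18  1.36  2.03 -1.34  1.35 -1.9 ]
1 (-1, -1, 0.1) [ 0.518 -0.133  0.117] [-0.76  0.84  1.37  1.99 -0.98  1.24 -2.09]
1 (0.67, -0.183, 0.05, 95.4) [-0.2   0.73  0.58  1.62 -0.47  0.94  2.2 ]
1 (0.463, -0.16, 0.03, 90) [-0.28  0.44  0.61  2.14 -0.4   0.67  2.18]
1 (0.463, -0.08, 0.02, 90) [-0.45  0.43  0.61  2.18 -0.41  0.64  2.02]
-1 (15.6, 14.7, 0.1) [ 0.493 -0.098  0.147] [-0.71  0.29  0.8   2.04 -0.03  0.93 -0.16]
-1 (15.6, 14.7, 0) [ 0.489 -0.115  0.049] [-0.64  0.5   0.8   2.1  -0.26  0.72  0.04]
-1 (-3, 14.7, 0) [ 0.488 -0.119  0.013] [-0.56  0.69  0.98  2.12 -0.98  0.88  0.8 ]
-1 (-3, -1, 0) [ 0.517 -0.123  0.013] [-0.47  0.69  0.87  2.02 -0.86  0.9   0.95]
-1 (-1, -1, 0.1) [ 0.518 -0.133  0.117] [-0.61  0.54  1.05  1.99 -0.67  1.03  0.8 ]
-1 (0.67, -0.183, 0.05, 95.4) [-0.29  0.77  0.71  1.62 -0.59  0.97 -0.85]
-1 (0.463, -0.16, 0.03, 90) [-0.59  0.62  1.    2.15 -0.76  0.79 -0.66]
-1 (0.463, -0.08, 0.02, 90) [-0.79  0.64  1.04  2.2  -0.83  0.78 -0.76]
```

```bash
sed -i 's/SGN=1$/SGN=-1/' h.py; python3 - <<'E'
from h import *
env.release()
a=barpose(14.7,15.6,up=.16);env.move_pose(*a)
b=barpose(14.7,15.6,up=.07);env.move_straight(b[0],.15)
print(env.get_t(),f(),env.get_qpos().round(2),env.get_tool_pos()-b[0])
p,d=snap('wrist','w1')
p2,d2=snap('scene','s1')
cv2.imwrite('pics/w1s.png',np.vstack([cv2.resize(p[:,:,::-1],(400,300)),cv2.resize(p2[60:300,130:450,::-1],(400,300))]))
E
```

```text
3.6167 [ 0.28 -0.04  0.14] [-0.65  0.34  0.76  2.06 -0.06  0.86 -0.13] [7.38445521e-04 6.70784611e-05 5.07882059e-04]
```

View pics/w1s.png

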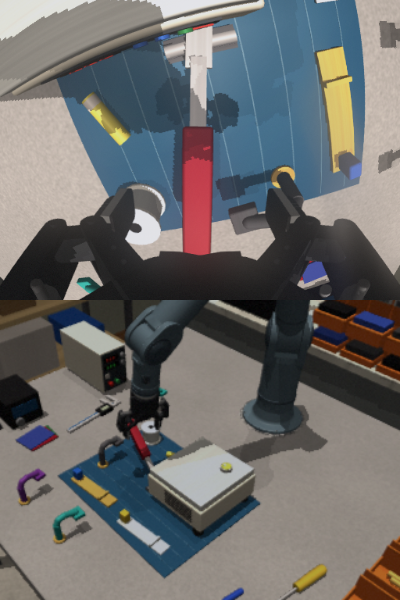

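The wrist view shows the handle centred between the fingers (column ~198 of 400) and the arm clear of the plate. Next: grip, press and swing.

```bash
python3 - <<'E'
from h import *
b=barpose(14.7,15.6);print(env.move_straight(b[0],.08,until_force=8))
env.grab(80);print(env.get_t(),env.get_opening(),f())
for p in (13,10,7,4.5,2,-0.5,-3):
    a=barpose(14.7,p);env.move_straight(a[0],.03,attitude=a[1]);print(p,f(),(env.get_tool_pos()-a[0]).round(4))
print(env.get_t());snap('scene','s2');snap('top','t2')
C=cloud('top',np.load('pics/t2.npz')['d']);P=C[165:240,195:255];P=P[(P[...,2]>.1)&(P[...,2]<.14)];m=np.median(P,0)
print(m,np.linalg.lstsq(np.c_[P[:,:2]-m[:2],np.ones(len(P))],P[:,2],rcond=None)[0])
E
```

```text
False
5.3167 0.02501966077845023 [-0.58 -0.03  1.74]
13 [-1.79  1.    4.59] [0.0002 0.0002 0.0004]
10 [-0.97  1.55  5.85] [0.0003 0.0001 0.0004]
7 [-1.59  1.48  5.74] [0.0002 0.0001 0.0004]
4.5 [-1.1   1.56  6.78] [0.0002 0.     0.0004]
2 [-1.11  1.37  7.62] [ 0.0002 -0.      0.0004]
-0.5 [-1.55  0.58  8.32] [ 0.0002 -0.      0.0005]
-3 [-1.07  0.25  8.07] [ 0.0002 -0.0001  0.0005]
7.55
[0.46810257 0.10488143 0.12408605] [-0.00847666 -0.04304262  0.12406131]
```

```bash
python3 - <<'E'
from h import *
z=np.load('pics/t2.npz');C=cloud('top',z['d']);hsv=cv2.cvtColor(z['p'],cv2.COLOR_RGB2HSV)
m=((hsv[...,0]<8)|(hsv[...,0]>172))&(hsv[...,1]>130);P=C[m];P=P[(P[:,0]>.4)&(P[:,0]<.6)&(P[:,1]<-.16)&(P[:,1]>-.26)&(P[:,2]<.08)]
print(len(P),np.median(P,0),np.polyfit(P[:,1],P[:,2],1),np.percentile(P[:,1],[2,98]),np.percentile(P[:,2],[10,90]))
m2=(hsv[...,0]>=0)&(abs(C[...,0]-.522)<.012)&(abs(C[...,1]+.191)<.012);Q=C[m2];print('pad top',np.percentile(Q[:,2],[10,30,50,70,90]))
E
```

```text
return _methods._mean(a, axis=axis, dtype=dtype,
  ret = um.true_divide(
Traceback (most recent call last):
TypeError: expected non-empty vector for x
```

```bash
python3 - <<'E'
from h import *
for th in (11,7,3,-1):
    a=barpose(th,-3);r=env.move_straight(a[0],.03,attitude=a[1],until_force=12);print(th,r,f(),env.get_wrist_torque().round(2),(env.get_tool_pos()-a[0]).round(4))
    if r: break
print(env.get_t());
p,d=snap('scene','s3');w,_=snap('wrist','w3')
cv2.imwrite('pics/c3.png',np.vstack([cv2.resize(p[120:270,150:350,::-1],(560,420),interpolation=cv2.INTER_CUBIC)]))
cv2.imwrite('pics/c3w.png',w[:,:,::-1])
E
```

```text
11 False [-0.69 -0.06  7.57] [-0.07  0.42  0.17] [ 0.0003 -0.0004  0.0005]
7 False [ 0.19 -1.14  5.57] [-0.65  0.16  0.18] [ 0.0011 -0.0015  0.0005]
3 False [ 1.82 -5.11  2.23] [-1.85 -0.36 -0.26] [ 0.0013 -0.0026  0.0002]
-1 False [ 2.4  -3.94  1.23] [-1.94 -0.57 -0.52] [ 0.0014 -0.0029  0.0002]
9.2583
```

View pics/c3w.png

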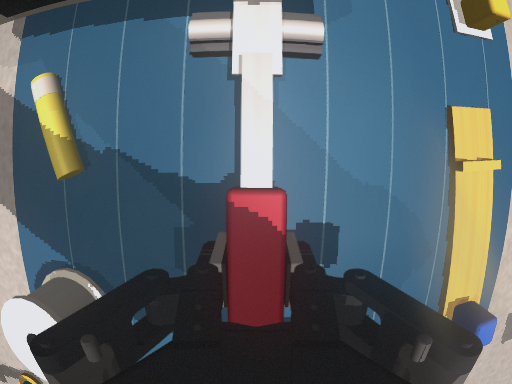

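View pics/c3.png

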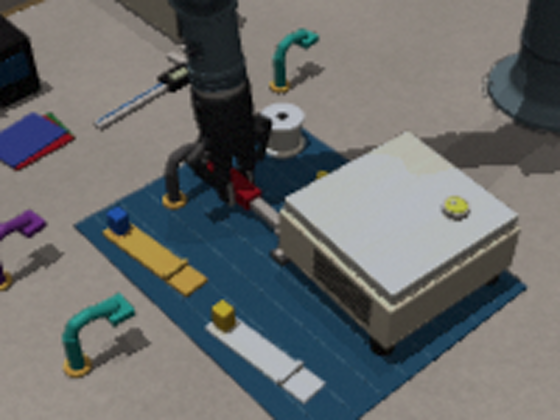

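The view shows the handle end under the pad, though the hand hides most of it. I'll let up in small steps until the pad carries the load.

```bash
python3 - <<'E'
from h import *
for p in (-2.5,-2,-1.5,-1,-.5,0,.5,1):
    a=barpose(-1,p);env.move_straight(a[0],.015,attitude=a[1]);env.dwell(.1);F=f();print(p,F,env.get_wrist_torque().round(2),(env.get_tool_pos()-a[0]).round(4))
    if F[2]<-5: break
print(env.get_t())
E
```

```text
-2.5 [ 1.83 -6.09 -0.18] [-1.95 -0.59 -0.67] [ 0.0013 -0.0029  0.0003]
-2 [ 3.73 -6.22 -1.85] [-1.88 -0.73 -0.74] [ 0.0011 -0.003  -0.    ]
-1.5 [ 5.59 -7.42 -8.44] [-1.82 -1.21 -0.74] [ 0.0011 -0.0031 -0.0009]
10.4083
```

```bash
python3 - <<'E'
from h import *
p=env.get_tool_pos();env.move_straight(p+np.array([0,-.001,0]),.01);env.dwell(.1);print(f(),env.get_wrist_torque().round(2))
if f()[1]<-2:
    p=env.get_tool_pos();env.move_straight(p+np.array([0,-.001,-.0003]),.01);env.dwell(.1);print(f(),env.get_wrist_torque().round(2))
E
```

```text
[ 3.68  1.32 -2.04] [-0.47 -0.86 -1.11]
```

```bash
python3 - <<'E'
from h import *
env.release();env.dwell(.3);print(f(),env.get_t())
z=Rm(env.get_eef_rot())[:,2];p=env.get_tool_pos();print(p)
print(env.move_straight(p-z*.13,.12,until_force=15),f())
env.move_pose(*down(.670,-.183,.2,95.4,-1))
p,d=snap('top','t4');C=cloud('top',d)
P=C[165:240,195:255];P=P[(P[...,2]>.1)&(P[...,2]<.14)];m=np.median(P,0)
print(m,np.linalg.lstsq(np.c_[P[:,:2]-m[:2],np.ones(len(P))],P[:,2],rcond=None)[0],env.get_t())
hsv=cv2.cvtColor(p,cv2.COLOR_RGB2HSV);mm=((hsv[...,0]<8)|(hsv[...,0]>172))&(hsv[...,1]>130);Q=C[mm];Q=Q[(Q[:,0]>.44)&(Q[:,0]<.6)&(Q[:,1]<-.06)&(Q[:,1]>-.26)&(Q[:,2]<.08)]
print(len(Q),np.polyfit(Q[:,1],Q[:,0],1),np.polyfit(Q[:,1],Q[:,2],1),np.percentile(Q[:,1],[1,99]))
c=cv2.resize(p[150:250,170:370,::-1],(800,400),interpolation=cv2.INTER_CUBIC);cv2.imwrite('pics/c4.png',c)
E
```

```text
[-0.78 -0.59 -0.  ] 12.0167
[ 0.51853522 -0.12692901  0.01529541]
False [ 0.73 -0.31  0.07]
[0.46662155 0.10597115 0.12218276] [-0.00994882 -0.02423677  0.12212039] 14.6083
22 [-0.78611232  0.44955295] [0.09602426 0.05208094] [-0.1019608  -0.09310983]
```

View pics/c4.png

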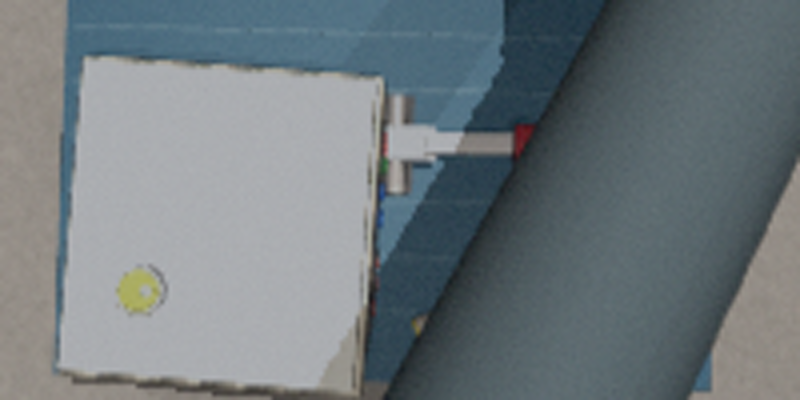

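```bash
python3 - <<'E'
from h import *
c=env.calibration('top');K=c['camera_matrix'];A=Rm(c['attitude']);o=c['position']
def atz(uv,zz):
    r=np.c_[(uv[:,0]-K[0,2])/K[0,0],(uv[:,1]-K[1,2])/K[1,1],np.ones(len(uv))]@A.T
    return (o+r*((zz-o[2])/r[:,2])[:,None])
for n,zp in(('top',.117),('t2',.123),('t4',.1215)):
    z=np.load('pics/%s.npz'%n);C=cloud('top',z['d']);S=cv2.cvtColor(z['p'],cv2.COLOR_RGB2HSV)[...,1]
    m=(abs(C[...,2]-zp)<.012);m[:,:180]=0;m[:,272:]=0;m[:155]=0;m[255:]=0;m&=S<60
    l=cv2.connectedComponentsWithStats(m.astype(np.uint8));m=l[1]==1+np.argmax(l[2][1:,4])
    m=cv2.morphologyEx(m.astype(np.uint8),cv2.MORPH_CLOSE,np.ones((7,7)));m=cv2.morphologyEx(m,cv2.MORPH_OPEN,np.ones((5,5)))>0
    v,u=np.nonzero(m);P=atz(np.c_[u,v].astype(float),zp)*1000
    r=cv2.minAreaRect(P[:,:2].astype(np.float32));print(n,m.sum(),r,P.mean(0))
    # edge-line fits: left/right boundaries per row ; front edge=max u
    for nm,fn in(('front',np.max),('rear',np.min)):
        rows=np.unique(v);rows=rows[4:-8];e=np.array([[fn(u[v==q]),q] for q in rows],float);E=atz(e,zp)*1000
        k=np.polyfit(E[:,0],E[:,1],1)
        for _ in range(4):
            g=abs(E[:,1]-np.polyval(k,E[:,0]))<4;k=np.polyfit(E[g,0],E[g,1],1)
        print(' ',nm,np.rad2deg(np.arctan(k[0])).round(2),'y at x463',np.polyval(k,463).round(1))
    for nm,fn in(('+x',np.min),('-x',np.max)):
        cols=np.unique(u)[6:-8];e=np.array([[q,fn(v[u==q])] for q in cols],float);E=atz(e,zp)*1000
        k=np.polyfit(E[:,1],E[:,0],1)
        for _ in range(4):
            g=abs(E[:,0]-np.polyval(k,E[:,1]))<4;k=np.polyfit(E[g,1],E[g,0],1)
        print(' ',nm,np.rad2deg(np.arctan(k[0])).round(2),'x at y104',np.polyval(k,104).round(1))
E
```

```text
top 5687 ((463.1614990234375, 103.45687103271484), (189.89418029785156, 199.5504608154297), 89.81153869628906) [463.18859081 103.1226574  117.        ]
  front -0.27 y at x463 9.8
  rear -0.12 y at x463 197.0
  +x 0.55 x at y104 561.5
  -x -0.01 x at y104 364.7
t2 5779 ((463.5924072265625, 107.97264862060547), (190.41810607910156, 200.6800994873047), 88.71144104003906) [463.57963281 107.8446219  123.        ]
  front -1.9 y at x463 14.8
  rear -1.16 y at x463 202.0
  +x 0.8 x at y104 562.1
  -x 1.59 x at y104 364.6
t4 5742 ((459.2541198730469, 106.08106231689453), (189.2645263671875, 200.0611114501953), 87.04829406738281) [459.14338171 105.50352536 121.5       ]
  front -2.97 y at x463 12.4
  rear -2.84 y at x463 199.4
  +x 2.7 x at y104 557.7
  -x 3.21 x at y104 360.4
```

The plate has turned about 2.9° and its line has shifted about 4 mm, so I'll line the shim up with its current axis. Next: grasp the shim, lift it and check the grip.

```bash
python3 - <<'E'
from h import *
k=(.6699,-.1833)
env.move_straight([*k,.07],.15);env.move_straight([*k,.012],.06,until_force=6);print(env.get_tool_pos(),f())
env.grab(60);print('open',env.get_opening(),f())
env.move_straight([*k,.10],.12);env.dwell(.1);print(f(),env.get_wrist_torque().round(2),env.get_opening())
# reel location
z=np.load('pics/top.npz');C=cloud('top',z['d']);P=C[215:250,310:345].reshape(-1,3);P=P[abs(P[:,2]-.053)<.008];r=cv2.minAreaRect((P[:,:2]*1000).astype(np.float32));print('reel',r)
print(env.ik(*down(.455,-.15,.012,87.1,-1)),env.get_t())
a=down(.455,-.15,.10,87.1,-1);env.move_straight([.58,-.183,.14],.2);env.move_pose(*down(.455,-.15,.14,87.1,-1));env.dwell(.1)
p,d=snap('wrist','w5');print(f(),env.get_t());cv2.imwrite('pics/w5.png',p[:,:,::-1])
E
```

```text
[ 0.67037728 -0.18355588  0.01256248] [ 0.49 -0.3   0.14]
open 0.0210640766761095 [ 0.69 -0.33  0.89]
[ 0.3  -0.27 -2.58] [-0.1  -0.02 -0.04] 0.021061951521393854
reel ((394.2039489746094, -181.0414581298828), (60.019195556640625, 58.501529693603516), 0.6929678320884705)
[-0.40168615  0.50779522  0.73278044  2.16935036 -0.56048987  0.6584274
 -0.89592827] 18.325
[ 0.87 -0.53 -2.57] 19.7
```

View pics/w5.png

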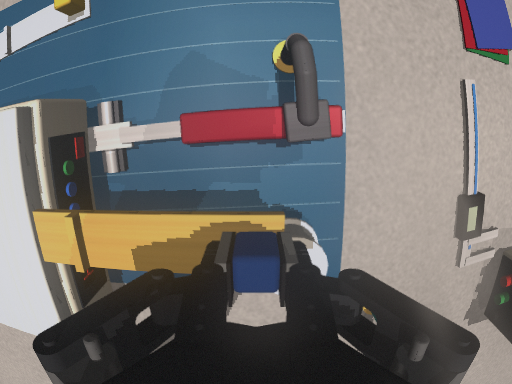

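The wrist view shows the knob held squarely with the strip level. The bar handle passes under the black pad, so it is parked. Next: lower, then slide in.

```bash
python3 - <<'E'
from h import *
env.move_straight([.456,-.158,.10],.1);env.move_straight([.456,-.158,.03],.1)
print('down',env.move_straight([.456,-.158,.0105],.02,until_force=2),env.get_tool_pos().round(4),f())
z=env.get_tool_pos()[2]+.0006
line=lambda y:[.45905+.0506*(y-.104),y,z]
env.move_straight([.456,-.158,z],.01);print(f())
env.move_straight(line(-.128),.04,until_force=6);print(env.get_tool_pos().round(4),f())
env.dwell(.1);print('slide',env.move_straight(line(-.074),.012,until_force=3));print(env.get_tool_pos().round(4),f())
env.dwell(.3);print(f(),env.get_t())
E
```

```text
down True [ 0.4557 -0.1579  0.0122] [0.02 0.93 4.68]
[ 0.11  0.33 -2.06]
[ 0.4475 -0.1283  0.0129] [-0.03  0.09 -1.31]
slide True
[ 0.4489 -0.0885  0.0124] [ 0.56 -0.42 -0.2 ]
[ 1.45 -0.67  1.15] 26.6083
```

```bash
python3 - <<'E'
from h import *
h=np.array([.0506,.9987,0]);c=env.get_tool_pos();c[2]=.0127
for i in range(1,24):
    r=env.move_straight(c+h*.0006*i,.012,until_force=5);F=f();print(i,r,env.get_tool_pos()[1].round(4),F)
    if F[1]<-4: break
env.dwell(.3);print(f(),env.get_tool_pos(),env.get_t())
E
```

```text
1 False -0.0884 [ 0.63 -2.87 -1.96]
2 False -0.0883 [ 2.1  -4.41 -1.25]
[ 0.71 -5.56 -1.76] [ 0.44875792 -0.08826227  0.01270956] 27.4083
```

Contact is firm: Fy is −5.6 N with the tool no longer advancing, and the rib is about 80 mm ahead of the plate's centre as expected. Next: release the knob and regrip the bar.

```bash
python3 - <<'E'
from h import *
env.dwell(.2);env.release();env.dwell(.2)
p=env.get_tool_pos();print(p,f());env.move_straight(p+[0,0,.15],.15)
a=barpose(-1,-1.5);pos=np.array([.5185,-.1269,.0153]);z=Rm(a[1])[:,2]
env.move_pose(pos-z*.14,a[1])
q,d=snap('wrist','w6');cv2.imwrite('pics/w6.png',q[:,:,::-1])
env.move_straight(pos-z*.05,.12);print(env.move_straight(pos,.05,until_force=8),f(),env.get_t())
E
```

```text
[ 0.44880588 -0.08740845  0.01268026] [-0.6  -0.54 -0.54]
False [-0.27 -0.45  0.35] 33.3833
```

View pics/w6.png

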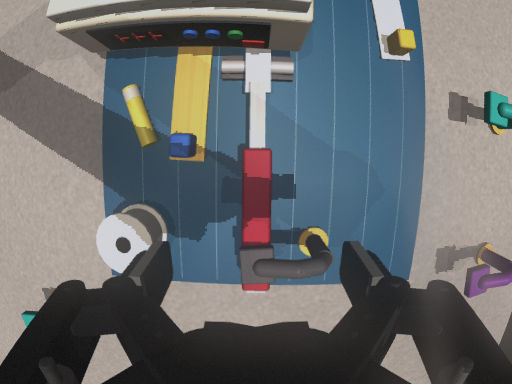

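The wrist view shows the shim in under the plate centre (column 195), the handle still under the pad, and the bystanders in place. Next: grip, press, swing out and let down.

```bash
cat >> h.py <<'E'
OFF=np.array([.5185,-.1269,.0153])-barpose(-1,-1.5)[0]
def bp(th,p,k=1): a=barpose(th,p); return a[0]+OFF*np.array([k,k,1]),a[1]
E
python3 - <<'E'
from h import *
print(OFF);env.grab(80);print(env.get_opening(),f())
for p in(-2.5,-3.5,-4.2):
    a=bp(-1,p);env.move_straight(a[0],.02,attitude=a[1]);print(p,f(),env.get_wrist_torque().round(2))
for th,k in((2,.85),(5.5,.6),(9,.35),(12.5,.15)):
    a=bp(th,-4.2,k);r=env.move_straight(a[0],.04,attitude=a[1],until_force=18);print(th,r,f(),env.get_wrist_torque().round(2),(env.get_tool_pos()-a[0]).round(4))
    if r:break
print(env.get_t())
E
```

```text
[ 0.00107509 -0.00412177 -0.00088398]
0.02487066732846947 [-0.38  0.16  1.96]
-2.5 [-1.62  0.85  5.02] [ 0.03  0.13 -0.04]
-3.5 [-0.69  0.88  6.72] [-0.02  0.02  0.07]
-4.2 [0.   1.18 5.57] [-0.1  -0.03  0.13]
2 False [-0.66  1.18  5.46] [-0.24  0.1   0.21] [ 0.0008 -0.0005  0.0007]
5.5 False [-0.09 -0.75  5.41] [-0.56  0.19  0.36] [ 0.0008 -0.0018  0.0009]
9 False [-1.37 -3.62  5.96] [-0.93  0.26  0.39] [ 0.0008 -0.0032  0.001 ]
12.5 False [-1.54 -5.17  7.3 ] [-1.14  0.4   0.41] [ 0.0006 -0.0043  0.001 ]
35.9917
```

```bash
python3 - <<'E'
from h import *
for p in(-4.2,-2,0,2,4,6,8,10,12):
    a=bp(12.5,p);env.move_straight(a[0],.03,attitude=a[1]);print(p,f(),env.get_wrist_torque().round(2))
print(env.get_t());env.dwell(.1)
p,d=snap('top','t7');C=cloud('top',d)
P=C[165:240,195:240];P=P[(P[...,2]>.1)&(P[...,2]<.14)];m=np.median(P,0)
print(m,np.linalg.lstsq(np.c_[P[:,:2]-m[:2],np.ones(len(P))],P[:,2],rcond=None)[0],env.get_t())
q,_=snap('scene','s7');w,_=snap('wrist','w7')
cv2.imwrite('pics/c7.png',np.hstack([cv2.resize(w[:,:,::-1],(400,300)),cv2.resize(q[120:270,150:350,::-1],(400,300),interpolation=cv2.INTER_CUBIC)]))
E
```

```text
-4.2 [-1.13 -1.17  6.36] [-0.34  0.41  0.55]
-2 [-2.33 -1.46  6.83] [-0.26  0.48  0.22]
0 [-2.39 -1.16  6.76] [-0.12  0.46  0.24]
2 [-2.3  -1.19  7.74] [-0.04  0.47  0.15]
4 [-2.18 -0.67  8.28] [0.08 0.42 0.15]
6 [-3.45 -1.89  9.45] [0.12 0.46 0.16]
8 [-0.4  -0.56  4.95] [0.7  0.07 0.13]
10 [-1.39  0.21  6.  ] [0.88 0.02 0.16]
12 [-0.55  1.15  5.62] [ 0.98 -0.08  0.1 ]
38.475
[0.46724646 0.12471839 0.11915194] [-0.00644769  0.00943216  0.11939225] 38.625
```

View pics/c7.png

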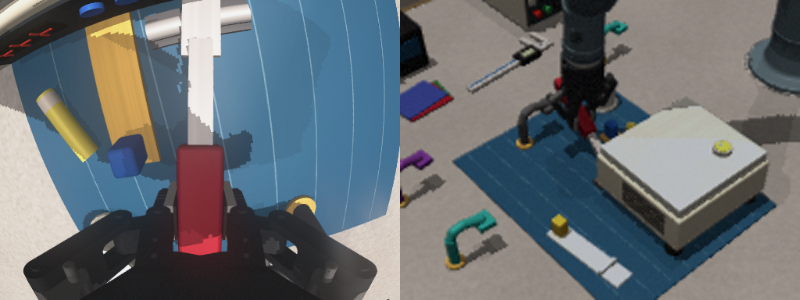

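Load came off at about 7° of bar pitch, so the plate now sits on the shim. Next: free the bar, draw it out and lift it clear.

```bash
python3 - <<'E'
from h import *
a=bp(12.5,15);env.move_straight(a[0],.03,attitude=a[1]);print(f(),env.get_wrist_torque().round(2))
for i in range(1,8):
    env.move_straight(a[0]+[0,0,.001*i],.02);F=f();print(i,F,env.get_wrist_torque().round(2))
    if F[2]<0.5: break
print(env.get_t())
E
```

```text
[1.25 2.23 3.93] [ 1.   -0.38 -0.02]
1 [1.44 3.44 1.02] [ 1.09 -0.64 -0.04]
2 [ 1.43  1.57 -0.18] [ 0.81 -0.44 -0.02]
39.5667
```

```bash
python3 - <<'E'
from h import *
b=np.array([np.sin(rad(12.5)),np.cos(rad(12.5)),0]);c=env.get_tool_pos()+[0,0,.001]
for i in range(1,13):
    r=env.move_straight(c-b*.006*i,.05,until_force=12);F=f();print(i,r,env.get_tool_pos().round(3),F,env.get_wrist_torque().round(2))
    if r: break
print(env.get_t())
w,_=snap('wrist','w8');cv2.imwrite('pics/w8.png',w[:,:,::-1]);
p,d=snap('top','t8');C=cloud('top',d);P=C[165:240,195:240];P=P[(P[...,2]>.1)&(P[...,2]<.14)];m=np.median(P,0)
print(m,np.linalg.lstsq(np.c_[P[:,:2]-m[:2],np.ones(len(P))],P[:,2],rcond=None)[0])
E
```

```text
1 False [ 0.49  -0.128  0.049] [ 1.    0.87 -0.94] [ 0.58 -0.26  0.  ]
2 False [ 0.489 -0.133  0.049] [ 0.6   1.68 -1.18] [ 0.64 -0.2  -0.01]
3 False [ 0.488 -0.139  0.049] [ 0.12  0.74 -1.51] [ 0.68 -0.16  0.02]
4 False [ 0.487 -0.145  0.049] [-0.13  2.26 -1.42] [ 0.7  -0.11 -0.02]
5 False [ 0.486 -0.151  0.049] [-0.64  1.96 -1.04] [ 0.71 -0.13  0.01]
6 False [ 0.485 -0.157  0.05 ] [ 1.12  1.68 -1.61] [ 0.64 -0.09  0.03]
7 False [ 0.484 -0.163  0.05 ] [ 0.11  1.87 -1.53] [ 0.65 -0.2  -0.02]
8 False [ 0.483 -0.166  0.049] [ 0.73  5.93 -1.97] [ 1.4  -0.4   0.09]
9 True [ 0.483 -0.165  0.048] [ 0.33  0.63 -3.54] [ 0.18 -0.1   0.04]
41.9167
[0.46720747 0.12481555 0.11907314] [-0.00554753  0.00907748  0.11939183]
```

View pics/w8.png

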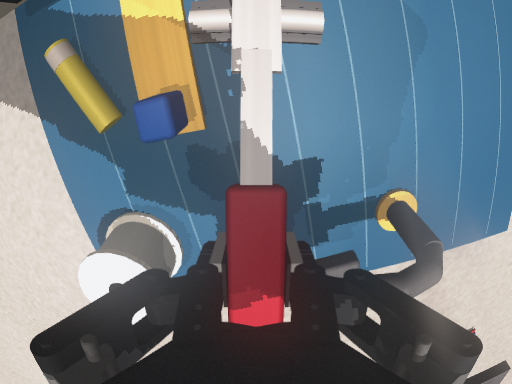

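The pull dragged the block along by about 44 mm and ended when the right finger met the pad's near side. The claw is about 20 mm clear of the plate. I'll back off 4 mm, lift straight up and lay the bar in the free area.

```bash
python3 - <<'E'
from h import *
b=np.array([np.sin(rad(12.5)),np.cos(rad(12.5)),0]);c=env.get_tool_pos()+b*.004
env.move_straight(c,.05);print(f())
print(env.move_straight(c+[0,0,.02],.05,until_force=12),f());c=env.get_tool_pos();print(env.move_straight([c[0],c[1],.19],.12,until_force=12),f(),env.get_wrist_torque().round(2),env.get_t())
# lay at x=.63, along y, level bar: attitude for th=0, p=0
a=barpose(0,0);print(env.ik([.63,-.16,.19],a[1]),env.ik([.63,-.16,.008],a[1]))
env.move_straight([.55,-.165,.19],.15);env.move_pose([.63,-.16,.19],a[1]);env.move_straight([.63,-.16,.04],.15)
print(env.move_straight([.63,-.16,.0],.03,until_force=3),env.get_tool_pos(),f(),env.get_wrist_torque().round(2),env.get_t())
w,_=snap('wrist','w9');cv2.imwrite('pics/w9.png',w[:,:,::-1])
E
```

```text
[ 0.33 -0.19 -3.94]
False [-0.31 -0.1  -2.34]
False [ 0.28  0.54 -4.79] [ 0.07 -0.01  0.01] 43.9833
[-0.35517074  0.54399611  0.79416261  1.64603543 -0.50087501  1.17749202
  0.58205983] [-0.26129693  0.76811679  0.66249995  1.73056595 -0.68760458  0.912533
  0.72721477]
True [ 0.62975291 -0.15994973  0.0037266 ] [-0.13  0.12  6.48] [ 0.02  0.05 -0.03] 47.275
```

View pics/w9.png

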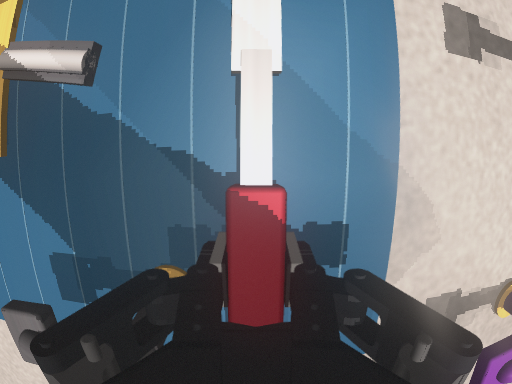

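```bash
python3 - <<'E'
from h import *
env.move_straight([.63,-.16,.03],.1);env.move_straight([.657,-.197,.03],.1)
print(env.move_straight([.657,-.197,.002],.02,until_force=3),env.get_tool_pos(),f())
c=env.get_tool_pos();env.move_straight(c+[0,0,.0008],.02)
env.release();env.dwell(.2);print(env.move_straight([.657,-.197,.16],.12,until_force=10))
a=env.get_eef_rot();env.move_straight([.62,-.36,.25],.25);env.dwell(.2)
p,d=snap('top','t9');q,_=snap('scene','s9');C=cloud('top',d);P=C[165:240,195:240];P=P[(P[...,2]>.1)&(P[...,2]<.14)];m=np.median(P,0)
print(m,np.linalg.lstsq(np.c_[P[:,:2]-m[:2],np.ones(len(P))],P[:,2],rcond=None)[0],env.get_t())
cv2.imwrite('pics/c9.png',np.hstack([cv2.resize(p[100:260,170:370,::-1],(450,360)),cv2.resize(q[130:270,150:330,::-1],(350,360),interpolation=cv2.INTER_CUBIC)]))
E
```

```text
True [ 0.65687904 -0.19698713  0.0037904 ] [-0.39  0.    5.38]
False
[0.46704847 0.12466876 0.11911421] [-0.00627699  0.00914904  0.11942315] 53.375
```

Picture limit reached, so the last checks are numeric.

```bash
python3 - <<'E'
from h import *
def rect(P): return [np.round(v,1) for v in cv2.minAreaRect((P[:,:2]*1000).astype(np.float32))]
def cc(m):
    l=cv2.connectedComponentsWithStats(m.astype(np.uint8));return l[1]==1+np.argmax(l[2][1:,4])
for n in('top','t4','t9'):
    z=np.load('pics/%s.npz'%n);C=cloud('top',z['d']);hsv=cv2.cvtColor(z['p'],cv2.COLOR_RGB2HSV);H,S=hsv[...,0],hsv[...,1]
    m=(abs(C[...,2]-.119)<.014)&(S<60);m[:,:180]=0;m[:,272:]=0;m[:155]=0;m[255:]=0;m=cc(m);m=cv2.erode(m.astype(np.uint8),np.ones((5,5)))>0
    P=C[m];o=np.median(P,0);ok=np.ones(len(P),bool)
    for _ in range(5):
        k=np.linalg.lstsq(np.c_[P[ok,:2]-o[:2],np.ones(ok.sum())],P[ok,2],rcond=None)[0];r=P[:,2]-np.c_[P[:,:2]-o[:2],np.ones(len(P))]@k;ok=abs(r)<.008
    print(n,'plate slope',k.round(4),'z',o[2].round(4),rect(P))
b=(H>18)&(H<34)&(S>90)&(C[...,2]<.03)
m=b&(C[...,0]>.41)&(C[...,0]<.5)&(C[...,1]<.03)&(C[...,1]>-.13);m=cc(m);print('shim',m.sum(),rect(C[m]))
kn=(H>100)&(H<125)&(S>170)&(C[...,2]>.025)&(C[...,2]<.05)&(abs(C[...,0]-.449)<.03)&(abs(C[...,1]+.09)<.04);print('knob',kn.sum(),np.median(C[kn],0).round(4) if kn.any() else 0)
m=cc(((H<8)|(H>172))&(S>130)&(C[...,0]>.6)&(C[...,0]<.7)&(C[...,1]<-.1));print('handle',m.sum(),rect(C[m]),np.median(C[m],0))
print(env.get_t(),f())
E
```

```text
top plate slope [0.001  0.0413 0.116 ] z 0.1161 [array([462.9, 103.3]), array([179.3, 188.8]), np.float64(89.9)]
t4 plate slope [ 0.0002 -0.033   0.122 ] z 0.1221 [array([459. , 105.5]), array([180.3, 189. ]), np.float64(87.1)]
t9 plate slope [ 0.0011 -0.0002  0.1191] z 0.1191 [array([462.7, 104. ]), array([179.1, 189.2]), np.float64(88.5)]
shim 369 [array([452.2, -52. ]), array([103.1,  34.9]), np.float64(86.1)]
knob 8 [ 0.4502 -0.08    0.0373]
handle 430 [array([ 658. , -226.4]), array([128.1,  24.8]), np.float64(89.9)] [ 0.65623749 -0.22487735  0.02943401]
53.375 [ 0.45  1.08 -0.86]
```

```bash
python3 -c "
from h import *
env.finish_job();print(env.get_t())"
```

```text
the job is handed in; nothing more can be done
the job is handed in; nothing more can be done
```

The job is done and handed in, at about 53 s on the robot's clock. I levered the plate up, parked the handle under the black pad and slid the brass shim in. I stopped the shim when its rib met the foot at about 5.6 N with no further travel. Then I let the plate down, drew the bar out and laid it on the mat.

**Final checks, from camera depth:**

| Check | Result |
|---|---|
| Plate tilt | about 0.001 rad |
| Plate moved from its place | about 4 mm |
| Plate turned | about 1.5° |
| Rib ahead of the plate's centre | about 81 mm |
| Shim off the plate's line | about 3 mm sideways, 0.04 rad |
| Bar's claw | about 35 mm clear in front |

**What went less cleanly:**
- The swing under the pad pulled and turned the plate by about 6 mm and 3°. It partly went back when the bar was let down.
- Drawing the bar out dragged the loose block about 44 mm along the mat.
- During that pull a finger bumped the holdfast's pad. The move stopped at the 12 N force limit I had set.

**Not checked:**
- The last picture could not be viewed because the limit was reached, so the final state was checked by numbers only.
- The force of the foot on the shim and the bystanders' positions were not measured at the end. The bystanders I could see looked in place in the later wrist views.

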